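# Tip the speculum tube into its cradle and flip the keeper over it

## Robot

A 6-joint arm with a two-finger parallel gripper is mounted at the origin on the work surface. World frame = base frame: x ahead of the robot, y to its left, z up, the work surface at z = 0. Lengths are in mm, angles in degrees, forces in N, time in s.
With the tool pointing down it reaches from about 375 to 975 mm from the base axis. Payload 3.8 kg.
Tool frame: the origin (TCP) lies between the finger pads; the fingertips stand 17 mm ahead of it and the grasp point (between the pads) lies 2 mm behind it; z points along the fingers, x is the direction in which the jaws open and shut, and the axes are right-handed (so a half turn about z gives the same grasp; the last joint's range is limited). The gripper opens to 88 mm and grips with 3 to 60 N. Pads are 18 mm wide; open, the fingers measure 123 mm over their backs; the gripper's body (75 mm by 187 mm) begins 45 mm behind the grasp point.
Start: joints at [-69.723, 15.12, 91.902, -0, 72.978, -2.114], TCP at [257.121, -624.105, 255.706] pointing down, gripper open.
Joint ranges: [-150.88, 150.88], [-54.13, 125.18], [17.81, 147.31], [-75.09, 255.09], [0, 152.58], [-146.25, 146.25]. Speed limits (degrees/s): [147.25, 147.25, 180, 180, 180, 180].

## Interface

Orientations are given as [roll, pitch, yaw] about the fixed x, y, z axes, in that order (R = Rz(yaw) Ry(pitch) Rx(roll)).
In Python, from plant import ctrl, imaging gives the robot as it stands. The module is installed in compiled form; this text tells all that it offers. Calls block until the motion is done:
- ctrl.movep(position, orientation): joint-space move of the TCP to a pose.
- ctrl.move_l(position, speed=150, frame=None, max_force=None): straight line of the TCP; frame=None keeps the orientation; speed is the mean speed in mm/s. With max_force (N) it stops when the force on the tool has changed by that much, and returns True; else False.
- ctrl.goto_joints(angles): joint-space move.
- ctrl.open_gripper() and ctrl.close(newtons=None): open the fingers fully, or close them until they stop; newtons is the grip in N (None keeps the last).
- ctrl.hold(seconds).
- ctrl.ik(position, orientation): joint angles nearest the present ones, or None.
- ctrl.observe(): the state.
- imaging.camera(name): name is "scene" or "top" or "wrist"; returns a dict with "frame" (420x560x3 uint8, red, green, blue), "intrinsics" (3x3 intrinsics, pixels), "R" (3x3) and "t" (3): a world point X has camera coordinates R X + t. Camera axes: x right, y down, z forward; pixel columns grow to the right and rows downward; lengths in mm; the calibration is good to about 2 mm. A picture is of the moment at which its call begins. There is no depth.
A pose or a line that the arm cannot do raises ctrl.MotionError and nothing moves.
- ctrl.finish_job(): hands the job in, once; it reports no verdict.
The state is a dict: "time_s": time; "joints": joint angles; "dq": joint speeds; "joint_torque": joint torques, N m; "tool_pos": TCP position; "ee_rot": TCP orientation; "wrist_force": force on the tool from outside, world axes, zero at the start; "torque": the same for the moment, N m; "grip_width": finger opening in mm.
Only numpy, scipy, OpenCV 4.12 (cv2) and the standard library are available. Lean on these libraries where they do the work, as an engineer would, in place of code of your own. Each camera call takes 0.05 s, during which the arm holds its last target.

## Task

This tray has to go back into its shallow drawer, so the tall clear tube of specula must lie down: with the fingertips only, gently push the tube over so that it lies in the wooden cradle in front of it, then push the open steel keeper flap over so that it comes down flat across the tube. Grip and lift nothing, and leave everything else on the tray where it is. Finish with the hand clear of everything.

Things in the scene. Friction and masses are not known exactly. Their poses are not given: they have to be found in the camera images.
- tray: shallow birch tray, fixed, 360 along its x by 400 along its y, rim 22 high, floor 8 above the table. Origin: centre of its underside, on the table; z up. The cradle on it runs along the tray's y at x = -60. The tube stands at the cradle's -y end and has to fall towards the tray's +y. (Lengths in mm.)
- cradle (a point): middle of the cradle, on the tray floor; axes as the tray's, cradle along y. Two wooden cheeks reach 62 either way along y, 24 apart at the floor, leaning outwards at 45 degrees to 30 above it (84 apart there). A 12 high stop behind the tube's foot has its face at y = -134 from here; a 30 high stop ends the cradle at y = +70. (Lengths in mm.)
- tube: tall capped clear tube full of grey specula, grey end caps; diameter 36, length 130, about 0.14 kg, centre of mass at mid-length. Stands loose and upright. Origin: centre of its lower end (the foot); its z runs along it to the other end. Pushed high up it tips on its foot edge and falls by itself beyond about 16 degrees. Lying in the cradle its axis is 18 above the tray floor. (Lengths in mm.)
- keeper (a joint): hinge angle of the stainless keeper flap, rad: 0 = flat across the cradle, 1.57 = straight up, 2.05 = open limit. Starts a little beyond upright, leaning to the tray's -x. Stiff hinge: it stays where left within about 25 degrees of upright and falls shut by itself when it leans further inwards. Moving it takes under 1 N at its free edge. (Lengths in mm.)
- keeper_hinge (a point): middle of the keeper flap's hinge line, 52 above the table; axes as the tray's, hinge line along y. Shut, the flap reaches from here across the cradle towards the tray's +x, level, 6 above the lying tube. (Lengths in mm.)
- keeper_edge (a point): middle of the free edge of the keeper flap. The flap is a plate 52 wide (along the tray's y) and 4 thick, with an 8 thick bead along its free edge, reaching 104 from its hinge line. (Lengths in mm.)
- bowl: small white porcelain bowl, 68 across the rim, 30 high, open upwards; origin at the centre of its foot (sizes in mm). Leave it alone.
- funnel: clear plastic funnel, taken off and standing mouth down, 68 across the mouth, 66 high; origin at the centre of the mouth, on the tray floor (sizes in mm). Leave it alone.
- otoscope: chrome otoscope head standing on its 32 wide round neck, 66 high, with a stubby cone to its own +x; origin at the centre of its foot (sizes in mm). Leave it alone.
- forceps: stainless Hartmann ear forceps lying flat, about 165 long along its own x (ring handles at -x), 60 wide over the rings, 5 thick; origin at the middle, on the tray floor (sizes in mm). Leave it alone.
- ear_loop: brass ear loop, a thin instrument lying flat along its own x, about 130 long, 7 wide, 6 high; origin at the middle, on the tray floor (sizes in mm). Leave it alone.
- speculum_a: loose grey speculum, a small cone standing on its 17 wide end, 26 high, on the tray floor behind the tube; origin at the centre of its foot (sizes in mm). Leave it alone.
- speculum_b: loose grey speculum, the same as the other, beyond the far end of the cradle; origin at the centre of its foot (sizes in mm). Leave it alone.

How it is judged:
By the outcome, as a careful person would: the job done as asked, in the order asked, and still so for the second after the job is handed in, with the robot touching nothing.
It also fails if it takes over 40 s, if anything falls off the work surface, if the arm or the gripper's body presses on something with over 40 N, if the wrist force passes 120 N, or if a joint passes its speed limit or range.

## Working session

There is one attempt and no reset: what is moved stays moved. The work goes in short steps, each a Python script; the robot and the scene stay as the last script left them, time stands still between calls to the robot, and variables do not carry over. Pictures are saved under pics/ and viewed, and the job is handed in when it is done.

```bash
mkdir -p pics; cat > h.py <<'E'
import numpy as np, cv2, json
from plant import ctrl, imaging
def snap(n,tag):
    c=imaging.camera(n); cv2.imwrite(f'pics/{tag}.png',c['frame'][:,:,::-1])
    np.savez(f'pics/{tag}.npz',K=c['intrinsics'],R=c['R'],t=c['t'],f=c['frame'])
    return c
def load(tag): return np.load(f'pics/{tag}.npz')
def P(tag):
    d=load(tag); return d['K']@np.c_[d['R'],d['t'].reshape(3)]
def proj(tag,X):
    x=P(tag)@np.r_[X,1]; return x[:2]/x[2]
def onz(tag,u,z):
    d=load(tag); R=d['R'];t=d['t'].reshape(3); c=-R.T@t
    r=R.T@np.linalg.solve(d['K'],np.r_[u,1]); return c+r*(z-c[2])/r[2]
def tri(*obs):
    A=[]
    for tag,u in obs:
        p=P(tag); A+= [u[0]*p[2]-p[0],u[1]*p[2]-p[1]]
    A=np.array(A); A/=np.linalg.norm(A[:,:3],axis=1)[:,None]
    X=np.linalg.lstsq(A[:,:3],-A[:,3],rcond=None)[0]
    return X,[np.round(proj(t,X)-u,1) for t,u in obs]
def crop(tag,x0,y0,x1,y1,s=4):
    f=load(tag)['f'][y0:y1,x0:x1,::-1]; cv2.imwrite(f'pics/{tag}_c{x0}_{y0}.png',cv2.resize(f,None,fx=s,fy=s,interpolation=cv2.INTER_CUBIC))
E
python3 - <<'E'
from h import *
for n in ('scene','top','wrist'): c=snap(n,n+'0'); print(n,np.round(-c['R'].T@np.ravel(c['t'])))
print(ctrl.observe())
E
```

```text
scene [1100. -470.  577.]
top [417.  19. 917.]
wrist [ 334. -593.  384.]
{'time_s': 0.15, 'joints': array([-6.97228692e+01,  1.51602144e+01,  9.19631324e+01, -5.05772463e-04,
        7.29773535e+01, -2.11464686e+00]), 'dq': array([-0.02610666, -0.11721825, -0.22251899,  0.02297208, -0.10398145,
       -0.00160437]), 'joint_torque': array([-1.82879553e-04, -5.02848673e+01, -3.57469475e+01,  7.28630600e-02,
        2.49901501e-02, -1.03014484e-04]), 'tool_pos': array([ 256.94337206, -623.62027306,  254.663965  ]), 'ee_rot': array([-1.79996767e+02,  1.00649594e-01, -6.76080710e+01]), 'wrist_force': array([ 0.43339265,  0.31776506, -0.76512849]), 'torque': array([-0.02870439,  0.05567605, -0.06903801]), 'grip_width': 87.68316132105436}
```

View pics/scene0.png

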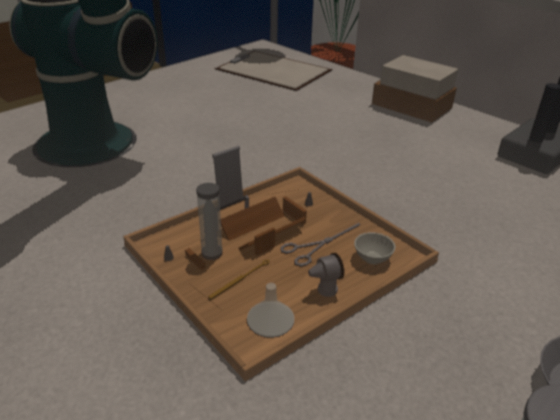

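View pics/top0.png

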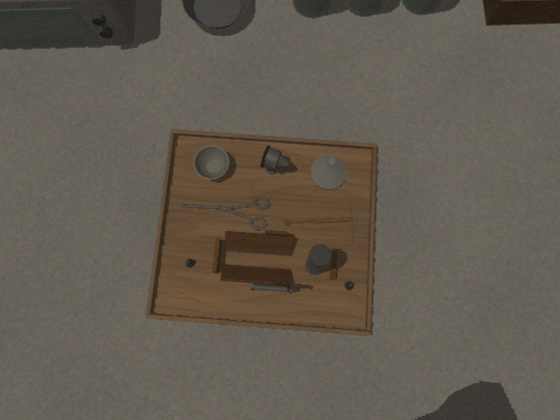

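View pics/wrist0.png

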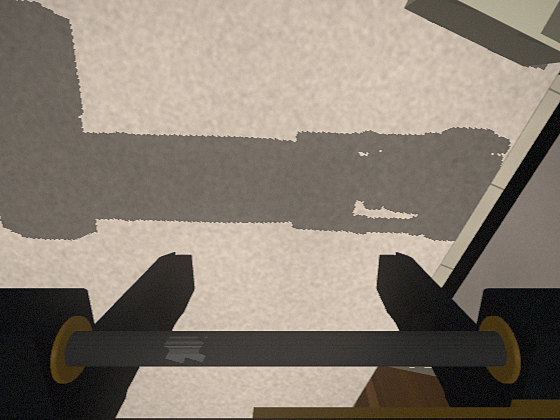

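The top view shows the tray at about cols 150–378, rows 130–333. The tube is at (318,258), the keeper near (272,288) and the stop at (218,256). I'll enlarge these.

```bash
python3 - <<'E'
from h import *
crop('top0',200,215,380,335,4); crop('scene0',140,130,320,280,4); crop('top0',140,120,390,345,3)
for u in ((175,131),(377,145),(371,333),(150,318)): print(u,np.round(onz('top0',u,22)))
E
```

```text
(175, 131) [794. 209.  22.]
(377, 145) [ 754. -179.   22.]
(371, 333) [ 404. -142.   22.]
(150, 318) [441. 247.  22.]
```

View pics/top0_c200_215.png

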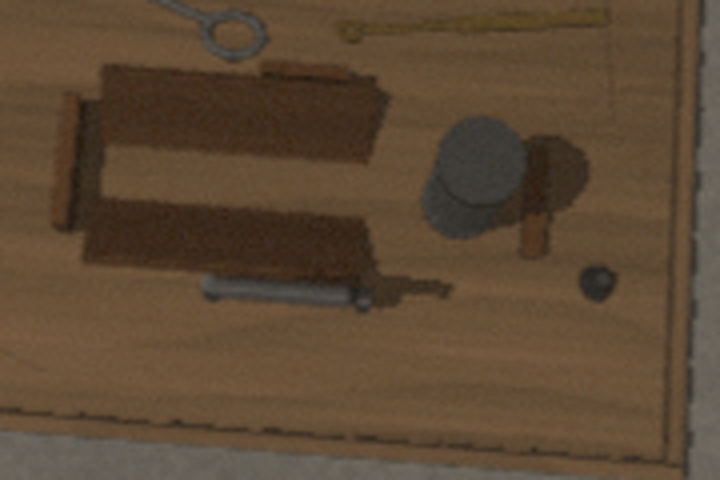

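View pics/scene0_c140_130.png

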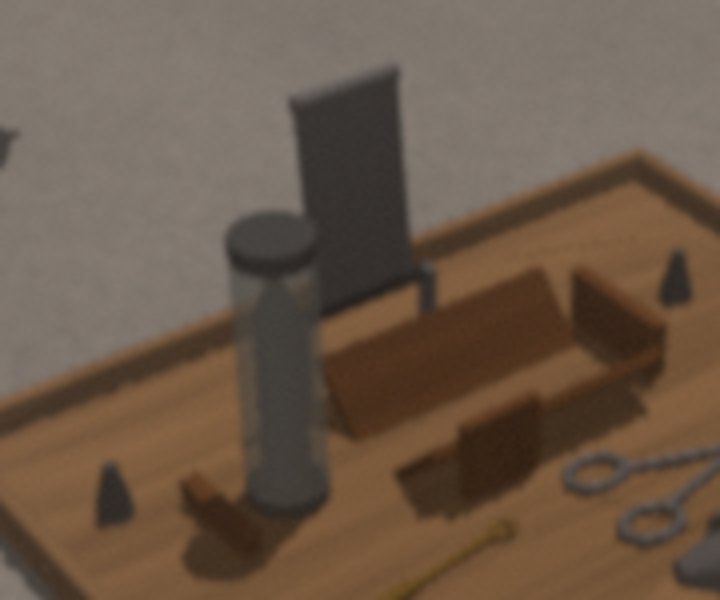

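View pics/top0_c140_120.png

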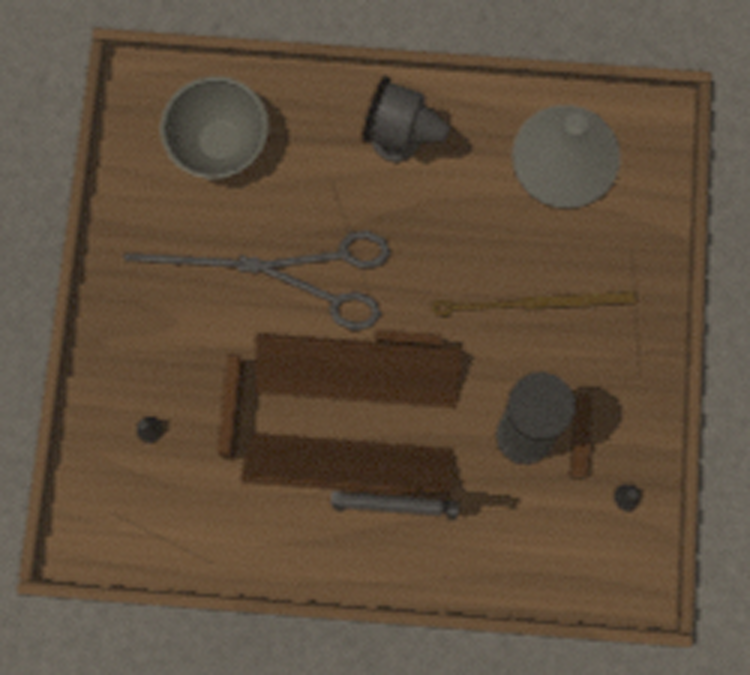

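```bash
cat >> h.py <<'E'
from scipy.optimize import least_squares
def trayfit():
    px=np.array([(171.7,130),(377.7,144),(371,335),(146.7,317.3)]); C=np.array([(180,200),(180,-200),(-180,-200),(-180,200)])
    def w(p): 
        c,s=np.cos(p[2]),np.sin(p[2]); return [np.r_[p[0]+c*a-s*b,p[1]+s*a+c*b,22] for a,b in C]
    r=least_squares(lambda p:np.ravel([proj('top0',X)-u for X,u in zip(w(p),px)]),[600,30,-.1])
    return r.x,r.fun
T,_f=trayfit()
def t2w(v): c,s=np.cos(T[2]),np.sin(T[2]); return np.r_[T[0]+c*v[0]-s*v[1],T[1]+s*v[0]+c*v[1],v[2]]
def w2t(v): c,s=np.cos(T[2]),np.sin(T[2]); d=np.asarray(v)[:2]-T[:2]; return np.r_[c*d[0]+s*d[1],-s*d[0]+c*d[1],v[2]]
E
python3 - <<'E'
from h import *
print(T[:2],np.degrees(T[2]),np.round(_f,1))
for n,o in dict(cap=((320.5,255.2),(208,188.8)),edge=((270.7,287),(226.2,151.5))).items():
    X,e=tri(('top0',o[0]),('scene0',o[1])); print(n,X.round(1),w2t(X).round(1),e)
print('foot',w2t(onz('scene0',(211.7,253),8)))
# cradle end stop top at z38, rear stop top z20
for n,u,z in (('endstop top',(216.5,255.7),38),('rear stop',(334.5,264),20),('specA',(349,286),34),('cheekpt TL',(225.5,231.5),38),('cheek BL',(221,280),38),('TR',(294.5,235),38),('BR',(292,286),38)): print(n,w2t(onz('top0',u,z)).round(1))
im=load('top0')['f'][270:310,240:310,::-1]; cv2.imwrite('pics/k.png',cv2.resize(cv2.convertScaleAbs(im,alpha=2),None,fx=11,fy=11,interpolation=cv2.INTER_CUBIC))
E
```

```text
Traceback (most recent call last):
NameError: name '_f' is not defined
```

```bash
python3 - <<'E'
from h import *
from h import _f
print(T[:2],np.degrees(T[2]),np.round(_f,1))
for n,o in dict(cap=((320.5,255.2),(208,188.8)),edge=((270.7,287),(226.2,151.5))).items():
    X,e=tri(('top0',o[0]),('scene0',o[1])); print(n,X.round(1),w2t(X).round(1),e)
print('foot',w2t(onz('scene0',(211.7,253),8)))
for n,u,z in (('endstop top',(216.5,255.7),38),('rear stop',(334.5,264),20),('specA',(349,286),34),('cheekpt TL',(225.5,231.5),38),('cheek BL',(221,280),38),('TR',(294.5,235),38),('BR',(292,286),38)): print(n,w2t(onz('top0',u,z)).round(1))
im=load('top0')['f'][270:310,240:310,::-1]; cv2.imwrite('pics/k.png',cv2.resize(cv2.convertScaleAbs(im,alpha=2),None,fx=11,fy=11,interpolation=cv2.INTER_CUBIC))
E
```

```text
[599.24516324  36.43823412] -6.034283362947631 [-0.3 -1.3  0.3 -0.7  0.8  0.8 -0.8  0.8]
cap [529.  -49.6 133.6] [-60.8 -92.9 133.6] [array([-0.6, -0.4]), array([-0.8,  0.1])]
edge [479.4  30.5 150. ] [-118.5  -18.5  150. ] [array([-0.4, -0.3]), array([-0.4,  0. ])]
foot [-58.23118697 -94.57406556   8.        ]
endstop top [-62.   84.7  38. ]
rear stop [ -58.4 -128.5   20. ]
specA [ -97.4 -154.7   34. ]
cheekpt TL [-16.9  73.   38. ]
cheek BL [-104.4   72.2   38. ]
TR [-13.8 -52.   38. ]
BR [-105.4  -53.9   38. ]
```

View pics/k.png

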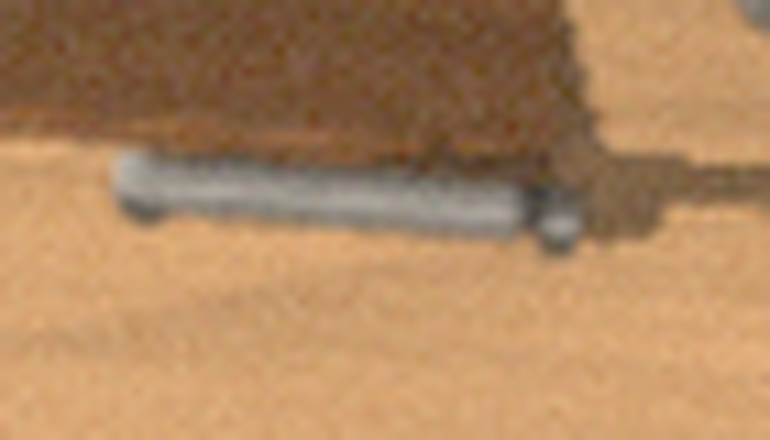

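Measured positions:

| Item | Tray x (mm) | Tray y (mm) | z (mm) |
|---|---|---|---|
| Tube axis | −60.8 | −93 | cap near 136 |
| Keeper edge | −119 | −17 | 152 |

Next I'll close the fingers and go behind the tube, then check from the wrist camera on the way.

```bash
python3 - <<'E'
from h import *
O=[180,0,np.degrees(T[2])]
ctrl.close(10)
ctrl.movep(t2w((-60.5,-215,230)),O)
snap('wrist','w1')
ctrl.movep(t2w((-60.5,-165,130)),O)
snap('wrist','w2');snap('scene','s2');snap('top','t2')
o=ctrl.observe(); print(o['time_s'],o['tool_pos'],o['ee_rot'],o['grip_width'],w2t(o['tool_pos']))
E
python3 - <<'E'
import cv2,numpy as np
a=[cv2.imread(f'pics/{n}.png') for n in('w1','w2')]; cv2.imwrite('pics/w12.png',cv2.resize(np.hstack(a),None,fx=.71,fy=.71,interpolation=cv2.INTER_AREA))
E
```

```text
4.0667 [ 523.8482871  -122.75949261  132.68616051] [179.93744288  -0.27699296  -6.08916721] 0.5000489163201906 [ -58.24368893 -166.24162483  132.68616051]
```

View pics/w12.png

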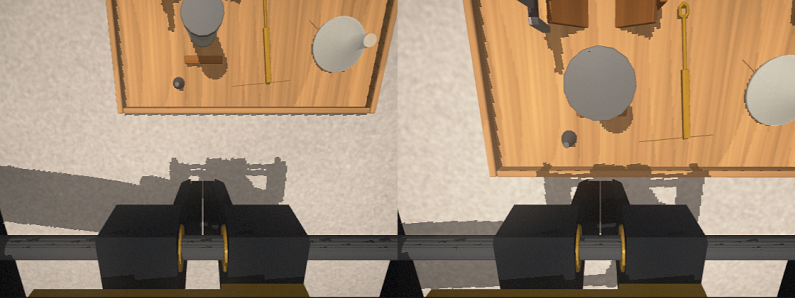

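View pics/s2.png

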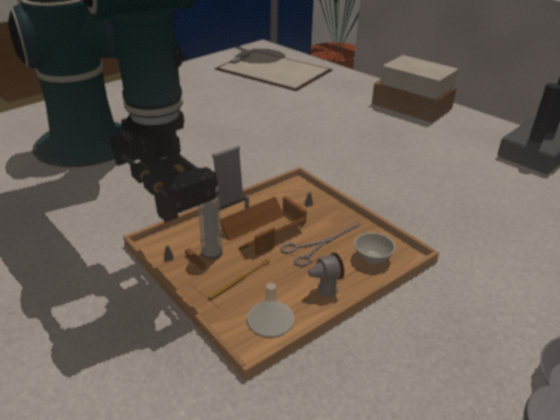

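View pics/t2.png

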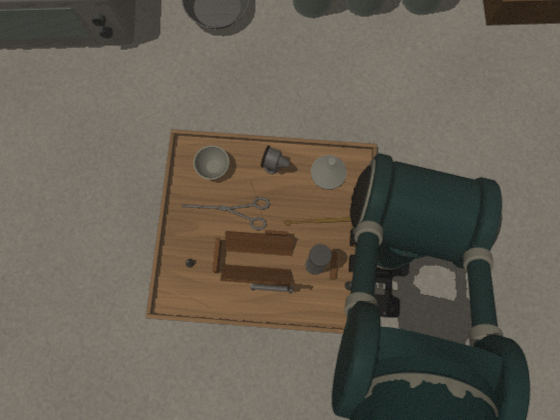

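In the wrist view the cap centre is at column 285, the same column as the fingertips, so the push line is centred. I'll check with these views and push slowly.

```bash
python3 - <<'E'
from h import *
for s in ([('w1',(284.7,21)),('w2',(285,117))],[('top0',(320.5,255.2)),('scene0',(208,188.8)),('w2',(285,117))]):
    X,e=tri(*s); print(w2t(X).round(1),e)
O=[180,0,np.degrees(T[2])]
ctrl.move_l(t2w((-60.5,-132,130)),speed=60,frame=O)
r=ctrl.move_l(t2w((-60.5,-76,130)),speed=28,max_force=8)
o=ctrl.observe(); print(r,o['time_s'],w2t(o['tool_pos']),o['wrist_force'])
snap('scene','s3'); ctrl.hold(.5); snap('scene','s4'); snap('wrist','w4')
E
python3 - <<'E'
import cv2,numpy as np
a=[cv2.imread(f'pics/{n}.png')[100:400,80:460] for n in('s3','s4')]; cv2.imwrite('pics/s34.png',np.hstack(a))
E
```

```text
[-58.8 -92.7 124.8] [array([-0.,  0.]), array([0., 0.])]
[-60.  -92.8 133.8] [array([-0.7, -0.9]), array([-0.4,  0.2]), array([-3.4,  1.8])]
False 6.9167 [-60.5012228  -76.08012004 130.01313483] [ 1.32835335 -0.05470465 -0.13455439]
```

View pics/s34.png

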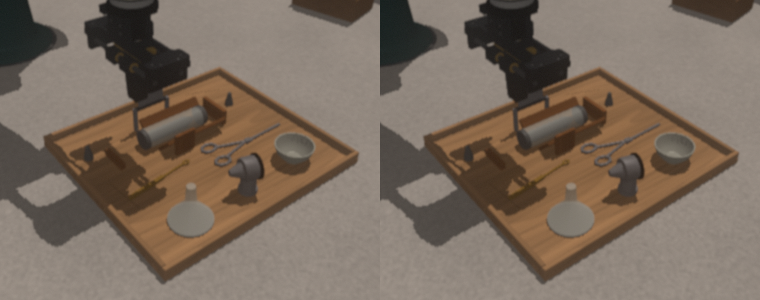

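View pics/w4.png

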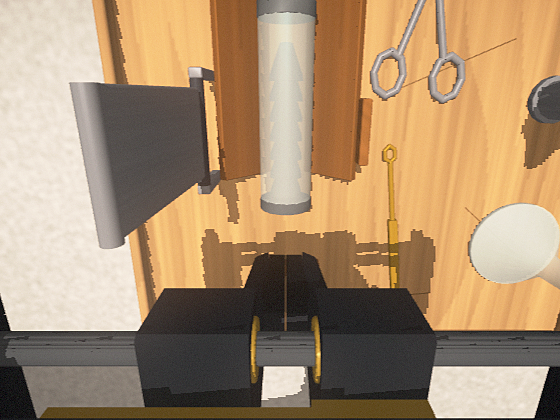

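The tube lies in the cradle: its caps are at (287,8) and (285,200) in the wrist view and it is straight between the cheeks. The keeper is still upright, with its bead running from (90,85) to (112,245). Now I'll go behind the keeper.

```bash
python3 - <<'E'
from h import *
print(w2t(onz('w4',(98,165),155)),tri(('w4',(98,165)),('top0',(269.1,287.6)),('scene0',(226.2,151.5))))
X=w2t(tri(('w4',(98,165)),('top0',(269.1,287.6)),('scene0',(226.2,151.5)))[0]); print(X)
y=-17
O=[180,0,np.degrees(T[2])]
ctrl.move_l(t2w((-75,-95,215)),speed=150)
ctrl.movep(t2w((-185,y,215)),O)
ctrl.move_l(t2w((-185,y,148)),speed=120)
snap('scene','s5'); snap('top','t5'); snap('wrist','w5'); print(ctrl.observe()['time_s'],w2t(ctrl.observe()['tool_pos']))
E
python3 - <<'E'
import cv2,numpy as np
a=[cv2.imread(f'pics/{n}.png')[50:350,80:460] for n in('s5','t5')]; cv2.imwrite('pics/st5.png',np.hstack(a))
E
```

```text
[-116.44224647  -15.53633683  155.        ] (array([478.27273459,  32.37930771, 148.91571422]), [array([-0.3, -0. ]), array([ 0., -0.]), array([0., 0.])])
[-119.87545257  -16.75348463  148.91571422]
9.7667 [-183.98251832  -16.95128847  149.05951423]
```

View pics/st5.png

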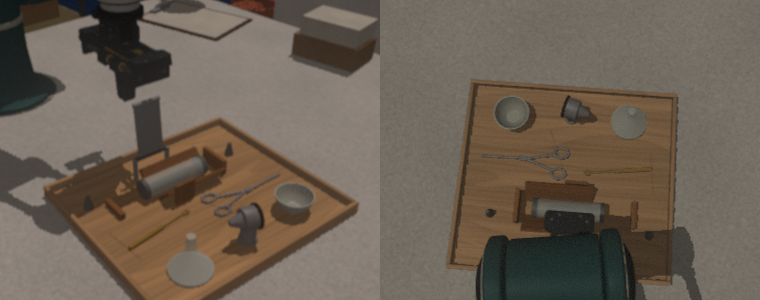

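View pics/w5.png

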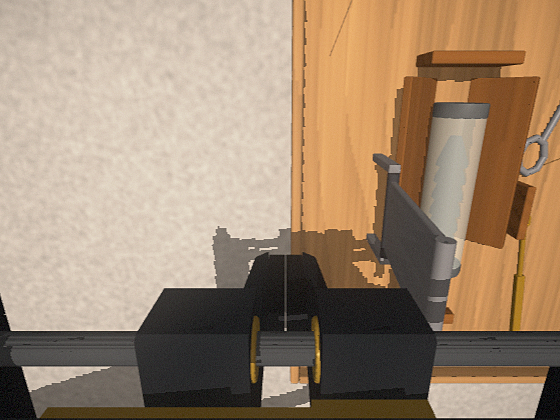

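Fingers are behind the flap and clear of it: fingertips at column 285, bead at column about 440 and to the right. Pushing slowly towards +x.

```bash
python3 - <<'E'
from h import *
y=-17
print(proj('scene0',t2w((-184,-17,132))))
r=ctrl.move_l(t2w((-148,y,148)),speed=70,max_force=8); print(r)
r=ctrl.move_l(t2w((-68,y,148)),speed=35,max_force=8)
o=ctrl.observe(); print(r,o['time_s'],w2t(o['tool_pos']),o['wrist_force'])
ctrl.hold(.4); snap('scene','s6'); snap('wrist','w6')
E
python3 - <<'E'
import cv2,numpy as np
a=cv2.imread('pics/s6.png')[100:330,100:360]; cv2.imwrite('pics/s6c.png',cv2.resize(a,None,fx=2.5,fy=2.5))
E
```

```text
[206.17069851 146.24517514]
False
False 12.875 [-68.11250959 -17.01974637 148.01653569] [-0.2079466   0.58030077  0.25021891]
```

View pics/s6c.png

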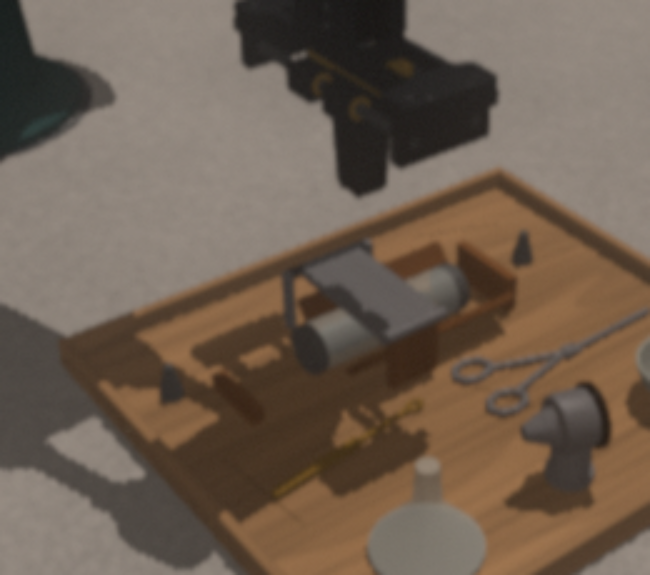

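View pics/w6.png

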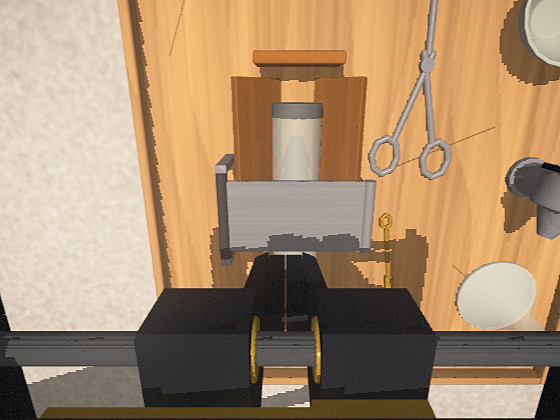

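The flap has come down across the tube: in the wrist view it spans cols 225–375, rows 180–250. I'll retract and check that it is level and that nothing else has moved.

```bash
python3 - <<'E'
from h import *
O=[180,0,np.degrees(T[2])]
ctrl.move_l(t2w((-68,-17,230)),speed=130)
snap('wrist','w6b')
ctrl.movep([330,-420,300],O); ctrl.hold(.3)
snap('scene','s7'); snap('top','t7'); o=ctrl.observe();print(o['time_s'],o['tool_pos'],o['wrist_force'])
crop('s7',180,170,320,270,5); crop('t7',200,215,380,335,4)
for a,b in(('s7','scene0'),('t7','top0')):
    d=cv2.absdiff(load(a)['f'],load(b)['f']).max(2); cv2.imwrite(f'pics/d{a}.png',cv2.convertScaleAbs(d,alpha=3))
cv2.imwrite('pics/d.png',cv2.resize(np.hstack([cv2.imread('pics/ds7.png'),cv2.imread('pics/dt7.png')]),None,fx=.7,fy=.7))
E
```

```text
16.4083 [ 330.30511683 -419.74060739  299.96998373] [-0.69961133 -0.3363621  -0.44546129]
```

View pics/s7_c180_170.png

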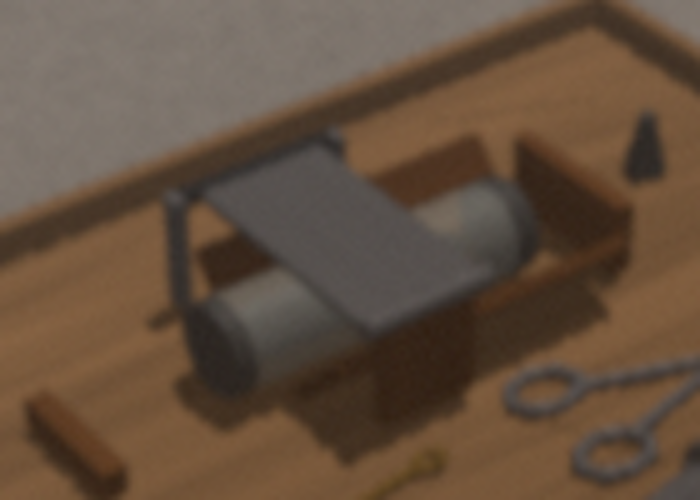

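View pics/t7_c200_215.png

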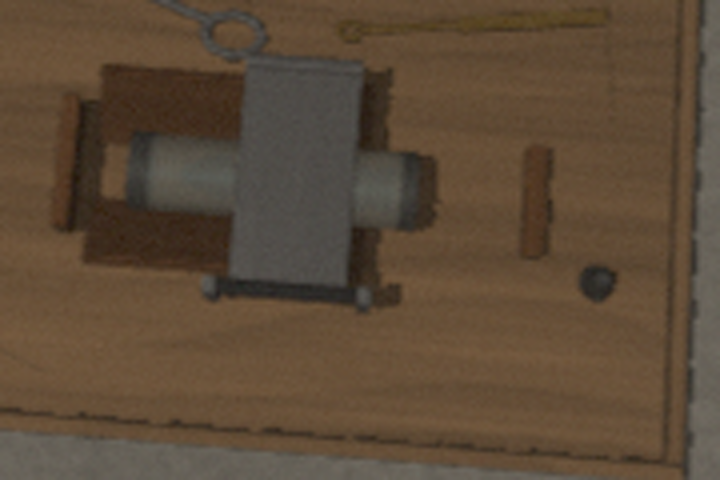

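View pics/d.png

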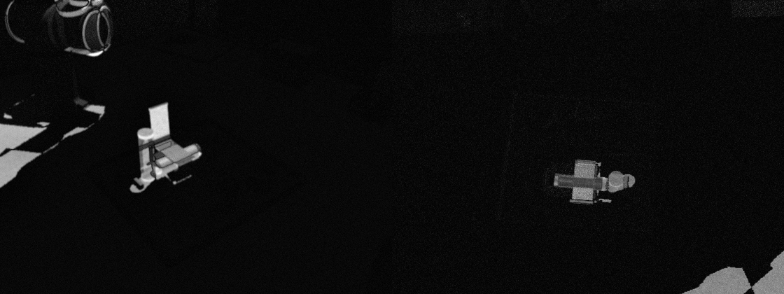

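Only the tube, the flap and their shadows differ from the first pictures. One check of the flap's height, at its free-edge corners: top view (363,68) and (246,60) in the crop, scene view (372,330) and (492,270).

```bash
python3 - <<'E'
from h import *
f=lambda p:(200+p[0]/4,215+p[1]/4); g=lambda p:(180+p[0]/5,170+p[1]/5)
for n,a,b in (('-y',(363,68),(372,330)),('+y',(246,60),(492,270)),('post-y',(363,298),(176,195)),('foot cap mid',(415,190),(222,350))):
    X,e=tri(('t7',f(a)),('s7',g(b))); print(n,w2t(X).round(1),e)
for z in (26,):
  for u in ((138,170),(410,191)): print(w2t(onz('t7',f(u),z)).round(1))
ctrl.finish_job()
E
```

```text
-y [ -9.9 -43.1  49.1] [array([-0.9, -0.7]), array([-1.2,  0.2])]
+y [-10.8   8.7  50. ] [array([-0.6, -0.4]), array([-0.8,  0.1])]
post-y [-112.1  -51.    50.2] [array([-0.5, -0.3]), array([-0.6,  0.1])]
foot cap mid [-59.2 -70.4  23.4] [array([-1.1, -0.8]), array([-1.4,  0.1])]
[-61.2  53.4  26. ]
[-61.4 -70.1  26. ]
the job is handed in; nothing more can be done
```

The tube is lying in the cradle and the steel keeper flap is down flat across it. I handed the job in after about 16.4 s of the 40 s allowed. I used closed fingertips, pushing the tube first and then the flap at about 30 mm/s, and gripped or lifted nothing. Neither push reached its 8 N force stop.

What the last checks showed:
- **Tube:** it lies straight in the cradle at tray x = −61, from about y = −72 to +55.
- **Flap:** the free-edge corners measure 49 and 50 mm high and the hinge post 50 mm, so it is level. Two-view heights here read 2–3 mm low, including against the stated 52 mm, which is about the calibration error.
- **Everything else:** before-and-after pictures from both fixed cameras differ only at the tube, the flap, their shadows and the arm.
- **Hand:** it was parked well clear of the tray, with under 1 N on the wrist.

One disagreement: the two wrist views put the tube's cap at about 125 mm high, while the fixed cameras gave about 134 mm. The x and y positions agreed within 2 mm, and the push did not depend on that height.

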